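# Clip the spring cap onto the photometer's sample well

## Task

Close the photometer's sample well with its spring cap: pinch the cap's two tabs together and keep them pinched while you set it in the collar, turn it under light pressure until its two keys drop into the collar's slots, put it down flush on the rim, then let the tabs spring out under the rim and take the hand away. The collar is sprung, so press gently, and leave the other things on the bench where they are.

Things in the scene. Friction and masses are not known exactly. Their poses are not given: they have to be found in the camera images.
- cap_mid (a point): The spring cap: grey plastic, upright on the bench, 46 mm tall, 0.07 to 0.12 kg. Point on its axis, 23 mm above its underside; z is the cap's up axis. A round plug (57 mm diameter, 14 mm deep, lowest 3 mm tapered to 53 mm) below a 76 mm flange, two upright finger tabs on top. The cap is the same after half a turn.
- cap_pinch (a point): Point on the cap's axis, between its two finger tabs, 38 mm above the underside; axes as cap_mid. The tabs stand at +y and -y, from 18 mm (flange top) to 46 mm above the underside; each is 16 mm wide along x and 5 mm thick. Over their outer faces they measure 36 mm free, 22 mm fully pinched. Pinch along y.
- cap_flange (a point): Point on the cap's axis at its flange's underside, 14 mm above the cap's underside; flange 76 mm wide, 4 mm thick. Each tab moves a latch tongue, 12 mm wide, 6 mm thick, its top 5 mm below the flange's underside, that sticks out along y to a radius of 34.5 mm when free; with the tab pinched over 5.5 mm the tongue is inside the plug's outline.
- cap_key (a point): Lower outer end of one of the cap's two fixed keys. The keys stick out of the plug along +x and -x to a radius of 34 mm, are 6 mm wide and reach from the flange's underside to 9 mm below it. x is outward, z up.
- tab_left (a joint): Travel of the cap's +y tab towards the cap's axis, m: 0 free (tongue out), 0.007 fully pinched at its stop. Sprung outward: about 1.6 N at 0, 7 N at 0.007. A grip of some 15 N pinches both to their stops and holds the cap.
- tab_right (a joint): The same for the -y tab: 0 free, 0.007 fully pinched.
- well (a point): The photometer's sample well: a light metal collar, 82 mm wide, on the flat deck of the fixed ivory instrument (240 x 290 mm). Point on its axis, at the top of its rim when not pressed. z up; x, y are those of the instrument (-x its front with the keys), NOT of the collar's slots. Finished, the cap's flange lies on the rim, cap_mid 9 mm above this point.
- well_lip (a point): Point on the well's axis at the underside of the rim's lip; axes as well. The lip is 4 mm thick, its bore 60 mm; below it the bore is 74 mm wide, 14 mm deep: there the tongues spring out. Two opposite slots, 9 mm wide, pass the lip for the cap's keys. Their line lies anywhere within 0.35 rad either way of the instrument's x axis: not measured; a stiff clamp keeps it there.
- well_foot (a point): Point on the well's axis on the deck, 85 mm above the bench. The collar is sprung: pressed down it gives, 3 N at first, 9 N at 4 mm, then stops hard. With the keys resting on the lip the plug is 5 mm in the bore, the flange 9 mm above the rim; when the keys meet the slots the collar springs up and the force falls away, and the cap goes 9 mm further down.
- flask: Conical glass flask, 82 mm wide, 122 mm tall; bystander, loose. Origin at the centre of its underside.
- beaker: Glass beaker, 68 mm wide, 85 mm tall; bystander, loose. Origin at the centre of its underside.
- white_jar: White plastic jar, 54 mm wide, 75 mm tall; bystander, loose. Origin at the centre of its underside.
- dropper_a: Small white dropper bottle, 32 mm wide, 78 mm tall; bystander, loose. Origin at the centre of its underside.
- dropper_b: Second dropper bottle, same kind; bystander, loose. Origin at the centre of its underside.
- dish: Shallow white porcelain dish, 90 mm wide, 14 mm tall; bystander, loose. Origin at the centre of its underside.
- jar_lid: Plain grey round jar lid without tabs, 72 mm wide, 18 mm tall; not the cap to use; bystander, loose. Origin at the centre of its underside.
Not all that is in view belongs to the job. Leave any green or orange look-alike of the part that bears cap_mid alone.

How it is judged:
By the outcome, as a careful person would: the job done as asked, in the order asked, and still so for the second after the job is handed in, with the robot touching nothing.
It also fails if it takes over 51 s, if anything falls off the work surface, if the arm or the gripper's body presses on something with over 40 N, if the wrist force passes 120 N, or if a joint passes its speed limit or range.

## Robot

A 7-joint arm with a two-finger parallel gripper is mounted at the origin on the work surface. World frame = base frame: x ahead of the robot, y to its left, z up, the work surface at z = 0. Lengths are in m, angles in rad, forces in N, time in s.
With the tool pointing down it reaches from about 0.425 to 0.825 m from the base axis. Payload 3.6 kg.
Tool frame: the origin (TCP) lies on the centre line of the jaws, within the pads' length; the fingertips stand 22 mm ahead of it and the grasp point (between the pads) lies 3 mm ahead of it (robot.tips_ahead is the distance from the TCP to the fingertips, in m); y points along the fingers, z is the direction in which the jaws open and shut, and the axes are right-handed (so a half turn about y gives the same grasp; the last joint's range is limited). The gripper opens to 85 mm and grips with 20 to 120 N. Pads are 22 mm wide; open, the fingers measure 114 mm over their backs; the gripper's body (76 mm by 85 mm) begins 54 mm behind the grasp point. The pads swing forward as they close: fully open they stand 13 mm farther back than shut.
Start: joints at [-1.22, 0.615, -0.013, 1.423, 0.008, 1.103, -0.04], TCP at [0.239, 0.604, 0.253] pointing down, gripper open.
Joint ranges: [-3.12, 3.12], [-0.3, 2.06], [-1.34, 1.32], [0.26, 2.42], [-1.36, 4.5], [0.01, 1.98], [-2.84, 2.84]. Speed limits (rad/s): [2.79, 2.79, 3.14, 3.14, 3.14, 3.14, 3.14].

## Interface

Orientations are given as a unit quaternion [w, x, y, z].
In Python, from rig import robot gives the robot as it stands. Calls block until the motion is done:
- robot.move_pose(position, orientation): joint-space move of the TCP to a pose.
- robot.move_straight(position, rot=None, rate=0.15, until_force=None): straight line of the TCP; rot=None keeps the orientation; rate is the mean speed in m/s. With until_force (N) it stops when the force on the tool has changed by that much, and returns True; else False.
- robot.goto_joints(angles): joint-space move.
- robot.release() and robot.gripper_close(newtons=None): open the fingers fully, or close them until they stop; newtons is the grip in N (None keeps the last).
- robot.dwell(seconds).
- robot.inverse_kinematics(position, orientation): joint angles nearest the present ones, or None.
- robot.sense(): the state.
- robot.grab_frame(name): name is "scene" or "side" or "wrist"; returns a dict with "color" (400x640x3 uint8, blue, green, red), "range_z" (400x640 float32, m along the optical axis (not along the pixel's ray), 0 where there is no reading), "fx", "fy", "cx", "cy" (pixels), "origin" and "attitude" of the camera in the world; the wrist camera has in their place "hand_eye" (4x4, takes a point from camera to tool coordinates, whose origin is the TCP and whose axes are the tool frame's). Camera axes: x right, y up, looking along -z (the intrinsics and any distortion apply to the point x, -y, -z); pixel columns grow to the right and rows downward; lengths in m; the calibration is good to about 2 mm. A picture is of the moment at which its call begins: read the wrist's pose just before it.
A pose or a line that the arm cannot do raises robot.PlanningError and nothing moves.
- robot.job_done(): hands the job in, once; it reports no verdict.
Trained networks look in a picture, given as the dict that the camera call returned (one of the last four; its "shot" number tells which), for a name from the list of things; names that differ only in an ending like _2 or _b are one class to them, and where a whole thing is asked for, a point or a joint stands for the part that bears it (a point fixed in the world has none). Each returns a list of dicts, best first, with "p" (0 to 1); they miss things now and then, are a little off and sometimes report something else, mostly with a low value. They report only what shows in the picture. A call takes as long as a camera call. They do not tell look-alikes from the thing itself.
- robot.boxes_of(thing, picture): "centre" ([x, y, z] in m, in world coordinates, good to about 4 mm: the middle of the surface that is visible of it).
The state is a dict: "time": time; "q": joint angles; "qvel": joint speeds; "tau": joint torques, N m; "eef_pos": TCP position; "orientation": TCP orientation; "force": force on the tool from outside, world axes, zero at the start; "wrist_torque": the same for the moment, N m; "gripper_width": finger opening in m.
Only numpy, scipy, OpenCV 4.12 (cv2) and the standard library are available. Lean on these libraries where they do the work, as an engineer would, in place of code of your own. Each camera call takes 0.05 s, during which the arm holds its last target.

## Working session

There is one attempt and no reset: what is moved stays moved. The work goes in short steps, each a Python script; the robot and the scene stay as the last script left them, time stands still between calls to the robot, and variables do not carry over. Pictures are saved under pics/ and viewed, and the job is handed in when it is done.

```bash
ls; mkdir -p pics
cat > h.py <<'E'
import numpy as np, cv2
from rig import robot
from scipy.spatial.transform import Rotation as R
def rq(q): return R.from_quat([q[1],q[2],q[3],q[0]])
def qw(r): x=r.as_quat(); return [x[3],x[0],x[1],x[2]]
def T_cam(f,st=None):
    if 'hand_eye' in f:
        T=np.eye(4);T[:3,:3]=rq(st['orientation']).as_matrix();T[:3,3]=st['eef_pos'];return T@np.array(f['hand_eye'])
    T=np.eye(4);a=np.array(f['attitude'])
    T[:3,:3]=a if a.shape==(3,3) else rq(a).as_matrix();T[:3,3]=f['origin'];return T
def cloud(f,st=None):
    z=f['range_z'];v,u=np.mgrid[0:z.shape[0],0:z.shape[1]]
    P=np.stack([(u-f['cx'])/f['fx']*z,-(v-f['cy'])/f['fy']*z,-z,np.ones_like(z)],-1)
    W=(P@T_cam(f,st).T)[...,:3]; W[z==0]=np.nan; return W
E
python3 - <<'E'
from h import *
for n in ['scene','side','wrist']:
    st=robot.sense(); f=robot.grab_frame(n)
    cv2.imwrite(f'pics/{n}0.png',f['color']); print(n,[k for k in f],f['fx'],f['cx'],f.get('origin'),f.get('attitude'),f.get('hand_eye'))
    np.savez(f'{n}0.npz',W=cloud(f,st),c=f['color'])
    if n!='wrist':
        for t in ['cap_mid','cap_key','tab_left','well','flask','beaker','white_jar','dropper_a','dish','jar_lid']:
            try: print(t,[(np.round(d['centre'],3).tolist(),round(d['p'],2)) for d in robot.boxes_of(t,f)])
            except Exception as e: print(t,e)
print(robot.sense())
E
```

```text
pics
scene ['color', 'range_z', 'fx', 'fy', 'cx', 'cy', 'origin', 'attitude', 'shot'] 389.01459617033845 321.0859832404298 [0.87115482 0.29543741 0.8795711 ] [0.3017143  0.10473606 0.29864934 0.8993372 ] None
cap_mid [([0.502, -0.312, 0.02], 0.78), ([0.338, -0.207, 0.019], 0.76), ([0.46, -0.471, 0.021], 0.59), ([0.288, -0.459, 0.018], 0.51)]
cap_key [([0.455, -0.469, 0.02], 0.76), ([0.285, -0.456, 0.016], 0.66), ([0.338, -0.213, 0.018], 0.61), ([0.5, -0.311, 0.022], 0.6)]
tab_left [([0.78, -0.129, 0.053], 0.65)]
well [([0.627, 0.146, 0.087], 0.81)]
flask [([0.783, -0.127, 0.054], 0.72)]
beaker [([0.734, -0.258, 0.056], 0.57), ([0.626, 0.147, 0.086], 0.35)]
white_jar [([0.676, -0.358, 0.054], 0.91)]
dropper_a [([0.35, -0.303, 0.044], 0.76), ([0.379, -0.395, 0.036], 0.51)]
dish [([0.632, -0.134, 0.001], 0.93)]
jar_lid [([0.459, -0.117, 0.015], 0.92)]
side ['color', 'range_z', 'fx', 'fy', 'cx', 'cy', 'origin', 'attitude', 'shot'] 438.4499493727598 318.4476356626227 [ 0.26887708 -0.97123198  0.60212013] [ 0.85552561  0.49062493 -0.0767256  -0.14654795] None
cap_mid [([0.453, -0.483, 0.01
[... 1136 characters left out ...]
time': 1.15, 'q': array([-1.22049555,  0.61486899, -0.012584  ,  1.42335561,  0.00809436,
        1.10340919, -0.0404054 ]), 'qvel': array([-7.88974891e-04,  5.15566552e-04, -1.77999305e-03,  8.16823454e-04,
        9.89846156e-04, -5.43268213e-05, -1.49092834e-03]), 'tau': array([-5.91448097e-04, -4.69123936e+01,  2.58961832e-01, -1.71346843e+01,
        1.01239787e-02,  1.83236130e-03, -1.60843712e-05]), 'eef_pos': array([0.2391473 , 0.60439709, 0.25333216]), 'orientation': array([ 0.69460099, -0.69459096,  0.13243617, -0.13241426]), 'force': array([ 0.36568127,  0.73241302, -0.74643179]), 'wrist_torque': array([ 0.01558575, -0.01486424,  0.05606469]), 'gripper_width': 0.08551706940458036}
```

View pics/scene0.png

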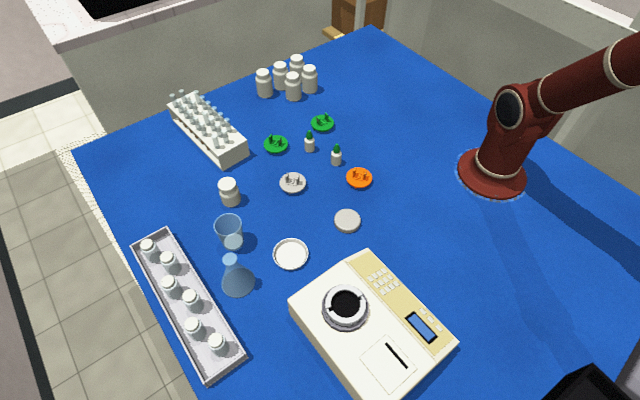

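View pics/side0.png

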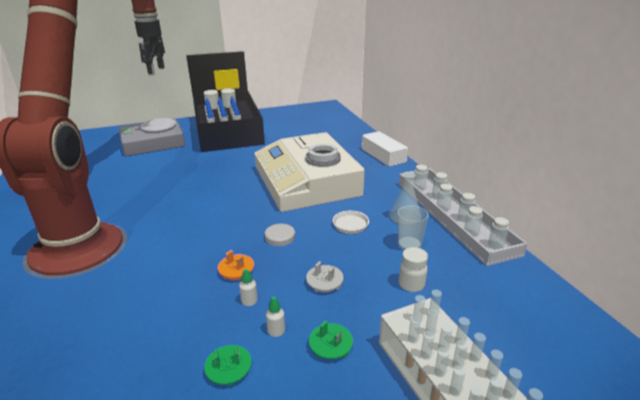

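Candidates for the cap (scene picture): grey with tabs (292,183), orange (359,177), green (276,144) and (322,123), plain grey lid (347,220). I choose the grey one with tabs and check it in a close crop.

Run:
```python
import numpy as np, cv2
c=cv2.imread('pics/scene0.png'); s=cv2.imread('pics/side0.png')
a=cv2.resize(c[160:210,260:325],(390,300),interpolation=cv2.INTER_CUBIC)
b=cv2.resize(c[275:340,305:390],(392,300),interpolation=cv2.INTER_CUBIC)
d=cv2.resize(s[255:300,295:353],(387,300),interpolation=cv2.INTER_CUBIC)
e=cv2.resize(s[135:175,295:350],(390,300),interpolation=cv2.INTER_CUBIC)
o=np.zeros((600,790,3),np.uint8);o[:300,:390]=a;o[:300,395:787]=b;o[300:,:387]=d;o[300:,395:785]=e
cv2.imwrite('pics/crop0.png',o)
```

```text
(no output)
```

View pics/crop0.png

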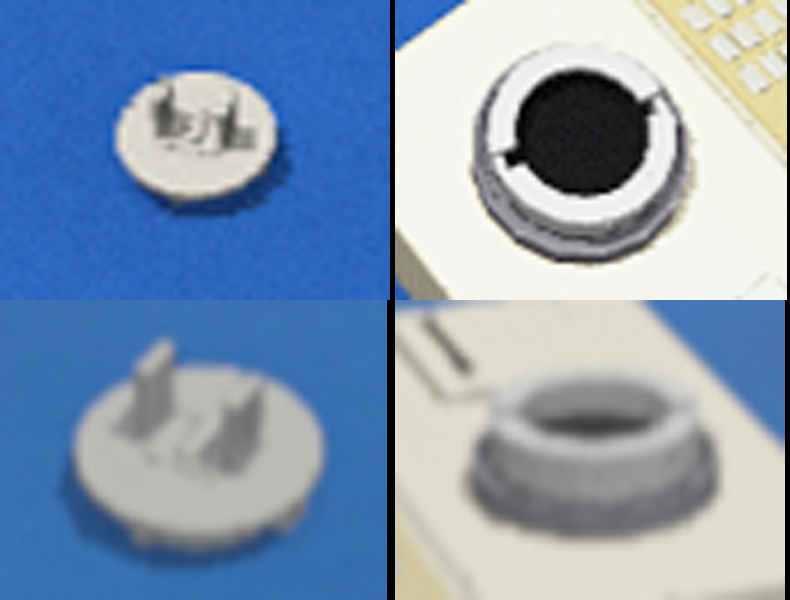

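Run:
```python
from h import *
D=np.load('scene0.npz');W=D['W']
z=W[...,2]
m=(np.abs(z-0.085)<0.004)&(W[...,0]>0.4)&(W[...,1]>-0.1)
P=W[m][:,:2].astype(np.float32);print(len(P),cv2.minAreaRect(P*1000), np.median(z[m]))
m=(np.hypot(W[...,0]-0.627,W[...,1]-0.146)<0.08)&(z>0.092)
print(m.sum(),np.percentile(z[m],[5,25,50,75,95]),cv2.minEnclosingCircle((W[m&(z>.1)][:,:2]*1000).astype(np.float32)))
m=(np.hypot(W[...,0]-0.502,W[...,1]+0.312)<0.06)&(z>0.010)
print(m.sum(),np.percentile(z[m],[5,25,50,75,95,99]),cv2.minEnclosingCircle((W[m][:,:2]*1000).astype(np.float32)))
t=m&(z>.03);print(W[t].round(3))
m=(np.hypot(W[...,0]-0.502,W[...,1]+0.312)<0.12)&(z<0.006);print('bench',np.median(z[m]))
st=robot.sense();print(rq(st['orientation']).as_matrix().round(2))
for p in [(.627,.146,.25),(.5,-.31,.2)]:
  for y in np.arange(-180,180,30):
    zt=np.array([np.cos(np.radians(y)),np.sin(np.radians(y)),0]);yt=np.array([0,0,-1.]);r=R.from_matrix(np.stack([np.cross(yt,zt),yt,zt],1))
    s=robot.inverse_kinematics(list(p),qw(r)); print(p,y,None if s is None else np.round(s,2))
```

```text
7589 ((599.9943237304688, 236.3926544189453), (231.6070556640625, 540.719482421875), 19.24326515197754) 0.08475667564830047
1307 [0.09234287 0.09637139 0.09857594 0.11303595 0.1170716 ] ((640.1375732421875, 87.11689758300781), 48.68671417236328)
437 [0.01529825 0.01679387 0.01798156 0.01956038 0.0413809  0.04577323] ((502.2494812011719, -313.3671875), 38.662330627441406)
[[ 0.507 -0.332  0.046]
 [ 0.508 -0.331  0.043]
 [ 0.507 -0.327  0.046]
 [ 0.513 -0.328  0.045]
 [ 0.512 -0.324  0.048]
 [ 0.508 -0.325  0.045]
 [ 0.515 -0.324  0.046]
 [ 0.512 -0.324  0.044]
 [ 0.508 -0.325  0.04 ]
 [ 0.486 -0.307  0.042]
 [ 0.485 -0.304  0.044]
 [ 0.517 -0.322  0.045]
 [ 0.515 -0.319  0.046]
 [ 0.51  -0.322  0.04 ]
 [ 0.492 -0.304  0.044]
 [ 0.49  -0.302  0.045]
 [ 0.486 -0.303  0.04 ]
 [ 0.517 -0.321  0.041]
 [ 0.516 -0.319  0.043]
 [ 0.51  -0.323  0.035]
 [ 0.493 -0.302  0.042]
 [ 0.492 -0.298  0.046]
 [ 0.487 -0.302  0.038]
 [ 0.519 -0.319  0.04 ]
 [ 0.516 -0.318  0.039]
 [ 0.498 -0.3    0.043]
 [ 0.497 -0.297  0.046]
 [ 0.494 -0.296  0.044]
 [ 0.487 -0.302  0.033]
 [ 0.519 -0.32   0.036]
 [ 0.5
[... 1171 characters left out ...]
 [-0.08  0.83  1.13  1.7  -0.82  1.16 -1.34]
(0.5, -0.31, 0.2) -120 [-0.08  0.83  1.13  1.7  -0.82  1.16 -0.82]
(0.5, -0.31, 0.2) -90 [-0.1   0.86  1.18  1.7  -0.85  1.19 -0.26]
(0.5, -0.31, 0.2) -60 [-0.07  0.81  1.08  1.7  -0.78  1.13  0.19]
(0.5, -0.31, 0.2) -30 [-0.01  0.74  0.93  1.69 -0.67  1.06  0.62]
(0.5, -0.31, 0.2) 0 [ 0.06  0.68  0.77  1.69 -0.55  1.    1.03]
(0.5, -0.31, 0.2) 30 [ 0.16  0.64  0.6   1.69 -0.43  0.95  1.44]
(0.5, -0.31, 0.2) 60 [ 0.25  0.61  0.44  1.69 -0.31  0.92  1.86]
(0.5, -0.31, 0.2) 90 [ 0.29  0.6   0.36  1.68 -0.26  0.91  2.33]
(0.5, -0.31, 0.2) 120 [ 0.38  0.58  0.21  1.68 -0.15  0.9   2.75]
(0.5, -0.31, 0.2) 150 [-0.08  0.83  1.13  1.7  -0.82  1.16 -2.39]
```

Crop: grey cap with its two tabs confirmed (scene 292,183); well's slots visible at its rim (scene ~ 332,309 and 363,296). Rim top reads z≈0.117. Close wrist views now.

```bash
cat >> h.py <<'E'
def ori(deg):
    zt=np.array([np.cos(np.radians(deg)),np.sin(np.radians(deg)),0]);yt=np.array([0,0,-1.])
    return qw(R.from_matrix(np.stack([np.cross(yt,zt),yt,zt],1)))
def look(n):
    st=robot.sense(); f=robot.grab_frame('wrist'); cv2.imwrite(f'pics/{n}.png',f['color'])
    np.savez(f'{n}.npz',W=cloud(f,st),c=f['color'],T=T_cam(f,st),K=[f['fx'],f['fy'],f['cx'],f['cy']]); return st,f
E
python3 - <<'E'
from h import *
robot.move_pose([0.627,0.146,0.29],ori(-70)); robot.dwell(0.2)
st,f=look('w1'); print(st['time'],st['eef_pos'])
robot.move_pose([0.502,-0.312,0.20],ori(-49)); robot.dwell(0.2)
st,f=look('w2'); print(st['time'],st['eef_pos'],st['q'],st['force'])
E
```

```text
3.5083 [0.62679365 0.14692771 0.28986471]
5.5167 [ 0.50275155 -0.31108938  0.20003313] [ 0.18445006  0.6307232   0.54958045  1.68003623 -0.39112141  0.94223869
  0.02842783] [ 0.53399515  0.25519537 -0.70780736]
```

```bash
python3 -c "
import cv2,numpy as np
a=cv2.imread('pics/w1.png');b=cv2.imread('pics/w2.png')
cv2.imwrite('pics/w12.png',cv2.resize(np.vstack([a,b]),(480,600),interpolation=cv2.INTER_AREA))"
```

```text
(no output)
```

View pics/w1.png

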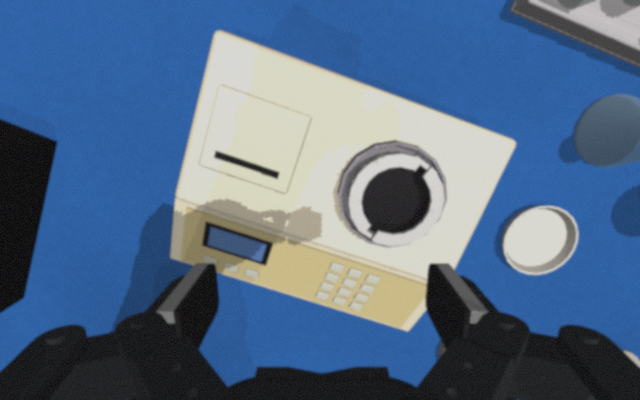

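View pics/w2.png

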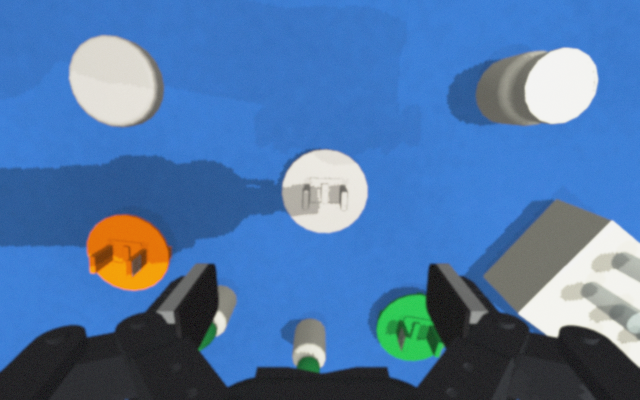

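w1: well at about (402,200) with slots at (423,171) and (374,236); w2: cap flange at (325,191), tabs at (306,196)/(344,196), already along the jaw axis. Now precise fits.

```bash
cat > fit.py <<'E'
from h import *
from scipy.optimize import least_squares
def ray(D,uv,z):
    fx,fy,cx,cy=D['K'];T=D['T'];uv=np.asarray(uv,float)
    d=np.stack([(uv[:,0]-cx)/fx,-(uv[:,1]-cy)/fy,-np.ones(len(uv))],1)@T[:3,:3].T
    return T[:3,3]+d*((z-T[2,3])/d[:,2])[:,None]
def circ(P):
    f=lambda p:np.hypot(P[:,0]-p[0],P[:,1]-p[1])-p[2]
    r=least_squares(f,[*P[:,:2].mean(0),.03],loss='soft_l1',f_scale=.0007);return r.x
E
python3 - <<'E'
from fit import *
D=np.load('w1.npz');W=D['W'];g=cv2.cvtColor(D['c'],cv2.COLOR_BGR2GRAY)
z=W[...,2]
m=(z>0.108)&(z<.125)&(W[...,0]>.5);m[:, :320]=0;m[:130]=0;m[260:]=0;m[:,460:]=0
print(m.sum(),np.percentile(z[m],[5,25,50,75,95]));zr=np.median(z[m])
print('deck',np.median(z[100:170,330:340]),'rim cloud mean',W[m].mean(0))
# bore: dark region
bw=(g<90).astype(np.uint8);bw[:130]=0;bw[260:]=0;bw[:,:340]=0;bw[:,460:]=0
cs,_=cv2.findContours(bw,cv2.RETR_EXTERNAL,cv2.CHAIN_APPROX_NONE);c=max(cs,key=cv2.contourArea)[:,0]
P=ray(D,c,.117);x=circ(P);print('bore dark fit',x,len(c))
r=np.hypot(P[:,0]-x[0],P[:,1]-x[1]);a=np.degrees(np.arctan2(P[:,1]-x[1],P[:,0]-x[0]))
for ai in range(-180,180,10):
    k=(a>=ai)&(a<ai+10);print(ai,r[k].round(4).tolist()[:6])
cv2.imwrite('pics/w1c.png',cv2.resize(D['c'][130:265,330:470],(560,540),interpolation=cv2.INTER_CUBIC))
D=np.load('w2.npz');W=D['W'];z=W[...,2];hsv=cv2.cvtColor(D['c'],cv2.COLOR_BGR2HSV)
cv2.imwrite('pics/w2c.png',cv2.resize(D['c'][140:245,270:380],(628,600),interpolation=cv2.INTER_CUBIC))
bw=(hsv[...,1]<90).astype(np.uint8);bw[:140]=0;bw[245:]=0;bw[:,:270]=0;bw[:,380:]=0
cs,_=cv2.findContours(bw,cv2.RETR_EXTERNAL,cv2.CHAIN_APPROX_NONE);c=max(cs,key=cv2.contourArea)[:,0]
P=ray(D,c,.018);print('flange',circ(P),len(c))
m=(z>.014)&(z<.022)&(bw>0);print(np.median(z[m]),W[m].mean(0))
t=(z>.036)&(bw>0);print('tabs',t.sum(),np.percentile(z[t],[50,95]));
Q=W[t][:,:2];n,l,cc,_=cv2.kmeans(Q.astype(np.float32),2,None,(3,50,1e-6),5,0)[0:1]+(None,None,None) if 0 else (None,)*4
_,l,cc=cv2.kmeans(Q.astype(np.float32),2,None,(3,50,1e-6),5,cv2.KMEANS_PP_CENTERS);print(cc,cc.mean(0),np.degrees(np.arctan2(*(cc[1]-cc[0])[::-1])))
E
```

```text
3313 [0.11168248 0.11443273 0.11500967 0.11553825 0.1162589 ]
deck nan rim cloud mean [0.64081946 0.08369911 0.11477263]
bore dark fit [0.63951793 0.08316245 0.02861158] 205
-180 [0.028, 0.0286, 0.0284, 0.0282, 0.028]
-170 [0.0288, 0.0286, 0.0285, 0.0285, 0.0284, 0.0284]
-160 [0.0284, 0.0284, 0.0285, 0.0277, 0.0278]
-150 [0.0279, 0.0281, 0.0283, 0.0285, 0.0288, 0.0282]
-140 [0.0285, 0.0279, 0.0283, 0.0278, 0.0282]
-130 [0.0287, 0.0283, 0.0288, 0.0285, 0.0283]
-120 [0.0281, 0.028, 0.0286, 0.0286]
-110 [0.0286, 0.0287, 0.0288, 0.0282, 0.0284]
-100 [0.0287, 0.0282, 0.0285, 0.0281, 0.0285]
-90 [0.0289, 0.0286, 0.0283, 0.0288, 0.0286]
-80 [0.0283, 0.0281, 0.028, 0.0287, 0.0286]
-70 [0.0285, 0.0284, 0.0284, 0.0284, 0.0284, 0.0285]
-60 [0.0285, 0.0286, 0.0288, 0.0281, 0.0283]
-50 [0.0285, 0.0288, 0.0282, 0.0285, 0.0281, 0.0285]
-40 [0.0281, 0.0285, 0.0283, 0.0287]
-30 [0.0286, 0.0291, 0.029, 0.0296, 0.0301, 0.0307]
-20 [0.0344, 0.0333, 0.0326, 0.0314, 0.0303, 0.0354]
-10 [0.0299, 0.0288, 0.0291, 0.0287, 0.0284, 0.0289]
0 [0.0286, 0.0283, 0.0281, 0.0278, 0.0285, 0.0283]
10 [0.0282, 0.0281, 0
[... 305 characters left out ...]
.0287, 0.0283, 0.0286, 0.0283]
90 [0.0287, 0.0284, 0.0281, 0.0287, 0.0285, 0.0283]
100 [0.0281, 0.0288, 0.0287, 0.0286, 0.0285]
110 [0.0284, 0.0284, 0.0284, 0.0285, 0.0286, 0.0287]
120 [0.0288, 0.0281, 0.0283, 0.0285, 0.0287]
130 [0.029, 0.0285, 0.0288, 0.0284, 0.0288]
140 [0.0284, 0.0289, 0.0286, 0.0284, 0.029]
150 [0.0289, 0.0288, 0.0295, 0.0301, 0.0308, 0.0314]
160 [0.0334, 0.0341, 0.0343, 0.0337, 0.034, 0.0335]
170 [0.0306, 0.0294, 0.0289, 0.0294, 0.029, 0.0286]
flange [ 0.50101993 -0.31535936  0.03780557] 240
0.01723688886415703 [ 0.50192463 -0.31423395  0.01732862]
tabs 296 [0.0448255  0.04611289]
[[ 0.49166843 -0.30259344]
 [ 0.51143616 -0.3267287 ]] [ 0.5015523 -0.3146611] -50.681168
```

View pics/w1c.png

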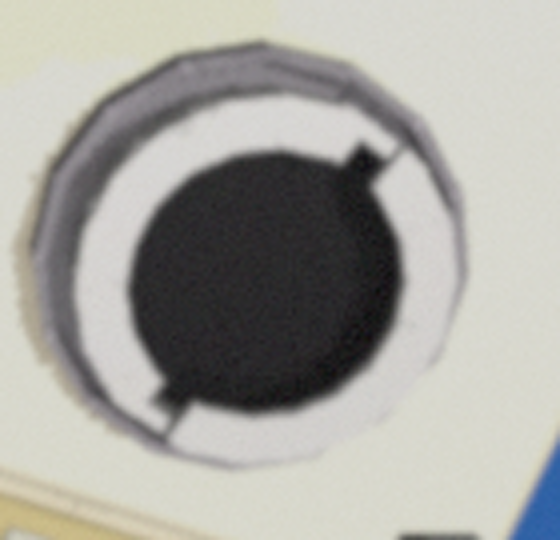

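View pics/w2c.png

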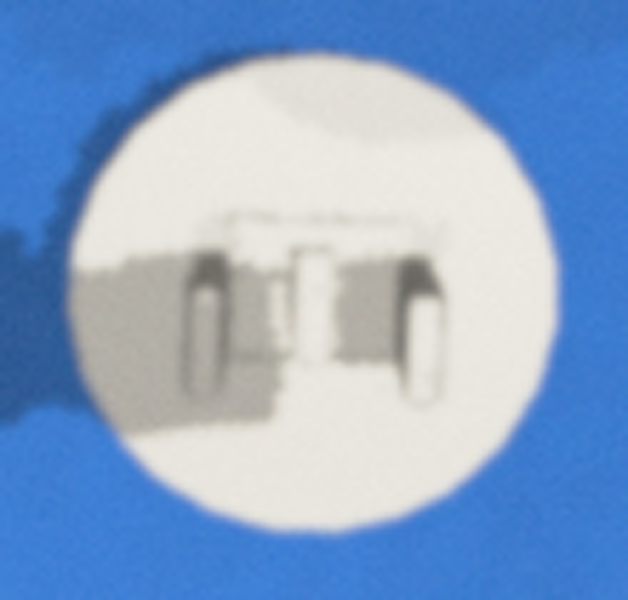

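Run:
```python
from fit import *
D=np.load('w1.npz');W=D['W']
g=cv2.cvtColor(D['c'],cv2.COLOR_BGR2GRAY)
for zz in (.115,.117):
    bw=(g<90).astype(np.uint8);bw[:130]=0;bw[260:]=0;bw[:,:340]=0;bw[:,460:]=0
    cs,_=cv2.findContours(bw,cv2.RETR_EXTERNAL,cv2.CHAIN_APPROX_NONE);c=max(cs,key=cv2.contourArea)[:,0]
    x=circ(ray(D,c,zz));
    v,u=np.nonzero(bw);P=ray(D,np.stack([u,v],1),zz)
    r=np.hypot(*(P[:,:2]-x[:2]).T);k=(r>.0305)&(r<.0345);a=np.degrees(np.arctan2(*(P[k,:2]-x[:2]).T[::-1]))
    b=a[np.abs(a)<90];b2=a[np.abs(a)>90]%360;print('slots',zz,x,b.mean(),b.std(),b.size,b2.mean(),b2.std(),b2.size)
    # outer rim: edges of bright vs darker
    z=W[...,2];m=((z>0.1115)&(z<.125)).astype(np.uint8);m[:,:340]=0;m[:130]=0;m[260:]=0;m[:,460:]=0
    cs,_=cv2.findContours(m,cv2.RETR_EXTERNAL,cv2.CHAIN_APPROX_NONE);c=max(cs,key=cv2.contourArea)[:,0]
    print('outer',circ(ray(D,c,zz)))
d=(np.abs(W[...,2]-.085)<.006);print('deck',d.sum(),np.median(W[d][:,2]))
S=np.load('scene0.npz')['W'];m=(np.hypot(S[...,0]-.64,S[...,1]-.083)<.042)&(S[...,2]>.108)
print('scene rim',cv2.minEnclosingCircle((S[m][:,:2]*1000).astype(np.float32)),np.median(S[m],0))
D=np.load('w2.npz')
s=110/628
P=ray(D,[[270+205*s,140+342*s],[270+424*s,140+348*s]],.046);print(P,P.mean(0),np.degrees(np.arctan2(*(P[1]-P[0])[:2][::-1])),np.hypot(*(P[1]-P[0])[:2]))
print(robot.tips_ahead)
```

```text
slots 0.115 [0.63916417 0.08256873 0.02880644] -16.100614833542693 3.550051801232001 38 164.1298933954313 3.386038865564102 32
outer [0.64023963 0.08605664 0.03757788]
slots 0.117 [0.63951793 0.08316245 0.02861158] -16.15237017430206 3.501460109028879 39 164.22005117933958 3.46410584927018 30
outer [0.64058598 0.08662509 0.03732065]
deck 43603 0.08418939707034839
scene rim ((640.2272338867188, 83.645751953125), 41.510719299316406) [0.64178661 0.08542891 0.11566652]
[[ 0.4913046  -0.30394763  0.046     ]
 [ 0.51097802 -0.32784886  0.046     ]] [ 0.50114131 -0.31589824  0.046     ] -50.541752510366315 0.030956621572236838
0.022
```

Run:
```python
from h import *
q=ori(-50.5)
robot.move_pose([0.5011,-0.3156,0.12],q)
print(robot.move_straight([0.5011,-0.3156,0.0425],rate=0.08,until_force=6)); s=robot.sense();print(s['eef_pos'],s['force'])
robot.gripper_close(25); s=robot.sense();print(s['time'],s['eef_pos'],s['force'],s['gripper_width'])
robot.move_straight([0.5011,-0.3156,0.10],rate=0.1);robot.dwell(.2); st,f=look('w3');print(st['time'],st['force'],st['gripper_width'])
for a in (-90,-98,-106,-116): print(a,np.round(robot.inverse_kinematics([.6398,.0833,.16],ori(a)),2))
```

```text
False
[ 0.50143491 -0.3159589   0.04301126] [ 0.14673265 -0.6984713   0.83027499]
7.7167 [ 0.50142311 -0.31585904  0.043694  ] [-1.21690489  0.60142388  6.14147624] 0.02030958858951569
8.6417 [-0.37976418 -0.05709381 -1.08315237] 0.01993312789189414
-90 [-0.59  0.83  0.79  1.56 -0.65  1.04 -1.18]
-98 [-0.6   0.84  0.83  1.56 -0.69  1.05 -1.3 ]
-106 [-0.62  0.85  0.87  1.56 -0.72  1.07 -1.41]
-116 [-0.64  0.87  0.92  1.56 -0.75  1.09 -1.56]
```

View pics/w3.png

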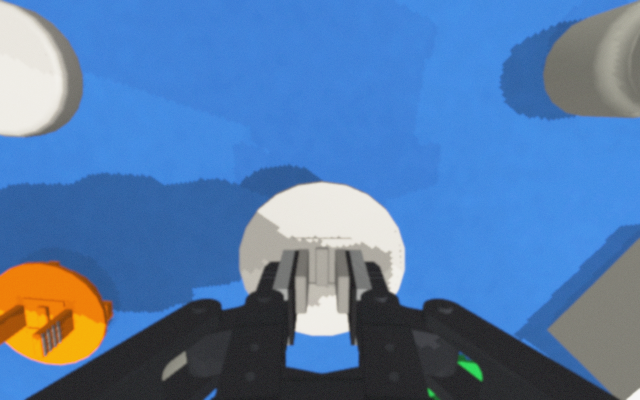

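Cap held with tabs pinched (flange at ~(322,258)). Measure its place in the hand.

Run:
```python
from fit import *
D=np.load('w3.npz');W=D['W'];hsv=cv2.cvtColor(D['c'],cv2.COLOR_BGR2HSV)
st=robot.sense();p=st['eef_pos'];Rm=rq(st['orientation']).as_matrix();print(p,Rm[:,2])
bw=((hsv[...,1]<90)&(hsv[...,2]>110)).astype(np.uint8);bw[:170]=0;bw[345:]=0;bw[:,:232]=0;bw[:,415:]=0
zz=W[...,2];m=(bw>0)&(zz<p[2]-.018)&(zz>p[2]-.035);print('flange z rel',np.median(zz[m])-p[2],np.percentile(zz[m],[10,90])-p[2])
# edge between blue and grey: contour points adjacent to blue
blue=((hsv[...,0]>95)&(hsv[...,0]<125)&(hsv[...,1]>120)).astype(np.uint8)
e=cv2.dilate(blue,np.ones((3,3)))&bw
v,u=np.nonzero(e)
zt=p[2]-.0257
P=ray(D,np.stack([u,v],1),zt);x=circ(P);print(len(P),x)
d=np.array([x[0],x[1],zt])-p;print('centre in tool x,y,z',Rm.T@d)
# flange tilt fit
Q=W[m];A=np.c_[Q[:,:2]-p[:2],np.ones(len(Q))];co=np.linalg.lstsq(A,Q[:,2],rcond=None)[0];print('tilt',co[:2],'in tool',Rm[:2,0]@co[:2],Rm[:2,2]@co[:2])
```

```text
[ 0.50078273 -0.31538552  0.0993103 ] [ 0.63605278 -0.77164453 -0.00125752]
flange z rel -0.026643485502363548 [-0.02747751 -0.0255274 ]
329 [ 0.50087116 -0.31493864  0.03748615]
centre in tool x,y,z [-0.00036498  0.02570017 -0.00025627]
tilt [-0.0081964  -0.00276744] in tool 0.0080849497871318 -0.0030778576028587185
```

Run:
```python
from h import *
q=ori(-97)
robot.move_straight([0.5011,-0.3156,0.19],rate=0.2)
robot.move_pose([.6397,.0831,.19],q); robot.dwell(.3)
s=robot.sense();print(s['time'],s['eef_pos'],s['force'],s['gripper_width']);f0=s['force']
st,f=look('w4')
print(robot.move_straight([.6397,.0831,.1525],rate=0.03,until_force=2.5))
s=robot.sense();print(s['time'],s['eef_pos'],s['force'],s['force']-f0,s['wrist_torque'])
robot.dwell(.2);s=robot.sense();print(s['time'],s['eef_pos'],s['force']-f0)
f=robot.grab_frame('side');cv2.imwrite('pics/s1.png',cv2.resize(f['color'][90:230,240:400],(640,560),interpolation=cv2.INTER_CUBIC))
```

```text
11.15 [0.6397381  0.08218388 0.19015845] [ 0.20550234  0.21209611 -1.09467975] 0.020313108424457233
True
12.3083 [0.63950853 0.08313309 0.1538066 ] [-0.17340597  0.74088355  2.40487956] [-0.37890832  0.52878743  3.49955931] [ 0.04103807 -0.08429536 -0.03686444]
12.5083 [0.63946274 0.08320175 0.15348606] [ 0.60715307 -1.28112429  4.47093293]
```

View pics/s1.png

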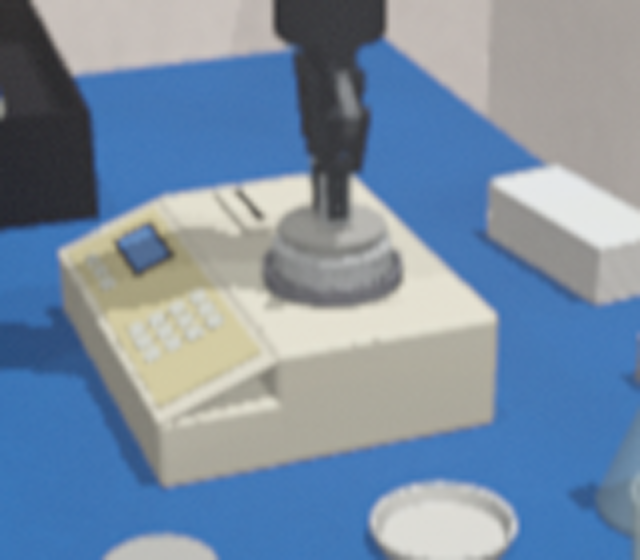

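View pics/w4.png

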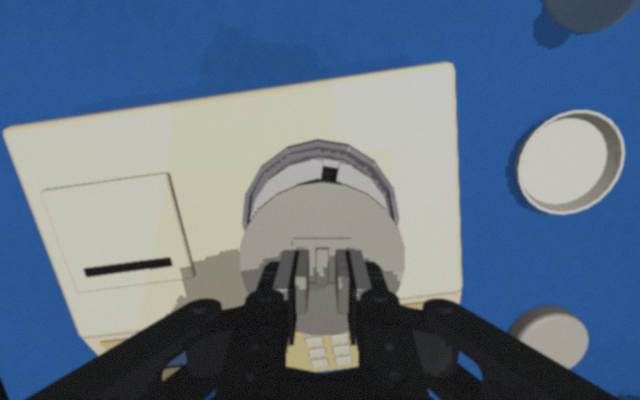

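Contact at the height expected for keys resting on the lip, ~4 N. Now turn in small steps.

Run:
```python
from h import *
f0=np.array([.2055,.2121,-1.0947])
for a in np.arange(-98.5,-117,-1.5):
    robot.move_straight([.6396,.0831,.1532],rot=ori(a),rate=0.02)
    robot.dwell(.1)
    s=robot.sense();F=s['force']-f0
    zt=rq(s['orientation']).as_matrix()[:,2]
    print(round(s['time'],2),a,round(np.degrees(np.arctan2(zt[1],zt[0])),1),s['eef_pos'].round(4),F.round(2),s['wrist_torque'].round(2),flush=True)
    if F[2]<1.6: break
    if F[2]>8: print('high');break
```

```text
12.91 -98.5 -98.5 [0.6397 0.0831 0.1533] [-0.13 -0.58  5.19] [-0.02 -0.09  0.06]
13.26 -100.0 -100.0 [0.6396 0.0831 0.1532] [ 0.32 -0.66  4.95] [-0.03 -0.07  0.05]
13.61 -101.5 -101.5 [0.6396 0.0831 0.1532] [ 0.19 -0.97  5.72] [-0.07 -0.02 -0.02]
13.96 -103.0 -103.0 [0.639  0.0835 0.1523] [0.23 0.03 0.19] [ 0.07 -0.07 -0.06]
```

Run:
```python
from h import *
f0=np.array([.2055,.2121,-1.0947])
def show(l):
    s=robot.sense();zt=rq(s['orientation']).as_matrix()[:,2]
    print(l,round(s['time'],2),round(np.degrees(np.arctan2(zt[1],zt[0])),1),s['eef_pos'].round(4),(s['force']-f0).round(2),s['wrist_torque'].round(2),round(s['gripper_width'],4),flush=True)
robot.move_straight([.6396,.0831,.1522],rot=ori(-104.8),rate=0.02);robot.dwell(.1);show('turn')
print(robot.move_straight([.6396,.0831,.1442],rate=0.02,until_force=3));show('down');robot.dwell(.2);show('set')
```

```text
turn 14.31 -104.8 [0.6393 0.0831 0.1519] [ 0.34 -0.68  0.35] [ 0.03 -0.   -0.01] 0.0199
True
down 14.72 -104.8 [0.6397 0.0831 0.1445] [-0.64  0.43  5.75] [-0.01 -0.01 -0.04] 0.0202
set 14.93 -104.8 [0.6396 0.0831 0.1443] [ 0.26 -0.3   6.  ] [-0.03 -0.12 -0.03] 0.0203
```

Run:
```python
from h import *
f0=np.array([.2055,.2121,-1.0947])
robot.move_straight([.6396,.0831,.1450],rate=0.02);robot.dwell(.1)
s=robot.sense();print(s['eef_pos'],s['force']-f0)
st,f=look('w5')
f=robot.grab_frame('side');cv2.imwrite('pics/s2.png',cv2.resize(f['color'][110:190,270:370],(700,560),interpolation=cv2.INTER_CUBIC))
```

```text
[0.63970243 0.08310364 0.14497757] [-0.29692112 -0.91877382  4.48929501]
```

View pics/s2.png

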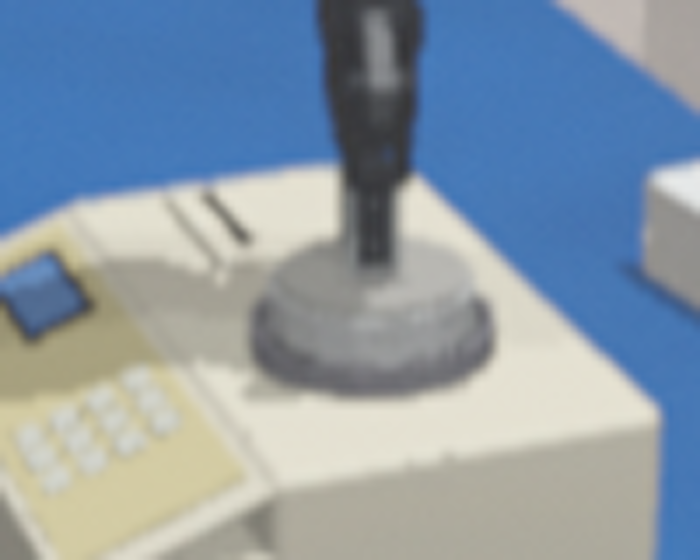

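View pics/w5.png

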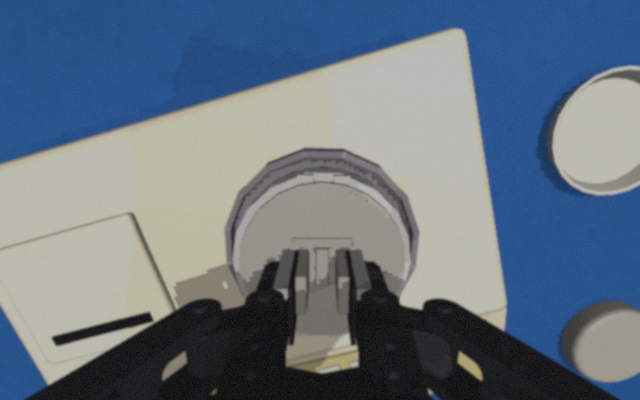

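Cap sits flush and concentric on the rim (side picture ~ (370,290); wrist flange (322,250) with a thin even rim all round). Release and retreat.

Run:
```python
from h import *
robot.release();robot.dwell(.2);s=robot.sense();print(s['time'],s['force'],s['gripper_width'],s['eef_pos'])
robot.move_straight([.6396,.0831,.26],rate=0.12);robot.dwell(.3)
st,f=look('w6');print(st['time'],st['force'])
g=robot.grab_frame('side');cv2.imwrite('pics/s3.png',cv2.resize(g['color'][110:190,270:370],(700,560),interpolation=cv2.INTER_CUBIC))
g=robot.grab_frame('scene');cv2.imwrite('pics/sc3.png',g['color'])
from fit import *
D=np.load('w6.npz');W=D['W'];z=W[...,2];r=np.hypot(W[...,0]-.6397,W[...,1]-.0831)
m=(r<.035)&(z>.1)&(z<.13);print('flange z',np.median(z[m]),m.sum(),W[m].mean(0))
Q=W[m];k=np.abs(Q[:,2]-np.median(Q[:,2]))<.003;A=np.c_[Q[k][:,:2]-[.6397,.0831],np.ones(k.sum())];print('tilt',np.linalg.lstsq(A,Q[k][:,2],rcond=None)[0])
t=(r<.03)&(z>.137);Q=W[t][:,:2].astype(np.float32)
_,l,cc=cv2.kmeans(Q,2,None,(3,50,1e-6),5,cv2.KMEANS_PP_CENTERS);print('tabs',cc,np.hypot(*(cc[1]-cc[0])),np.percentile(W[t][:,2],95))
d=np.abs(z-.085)<.006;print('deck',np.median(z[d]))
```

```text
16.225 [-0.08753132  0.59598885 -0.19003576] 0.08561343602435177 [0.63959864 0.08307696 0.14501108]
17.6333 [-1.19833011  0.12693897  0.01146527]
flange z 0.11924743629025575 5854 [0.6413007  0.08277182 0.11943317]
tilt [-0.00115587 -0.000623    0.11924046]
tabs [[0.6542391  0.09284835]
 [0.64710814 0.06771369]] 0.02612666 0.325468646728563
deck 0.0841913486433187
```

View pics/w6.png

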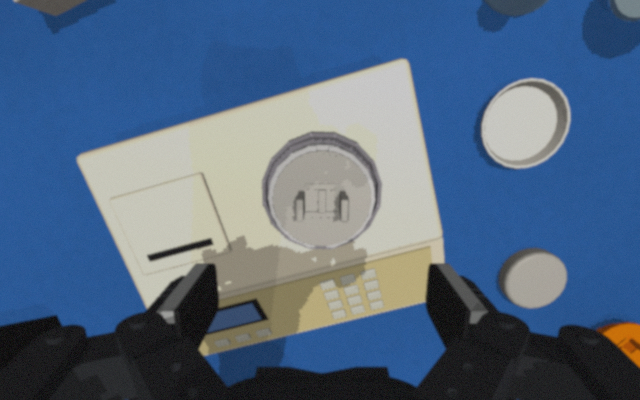

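View pics/sc3.png

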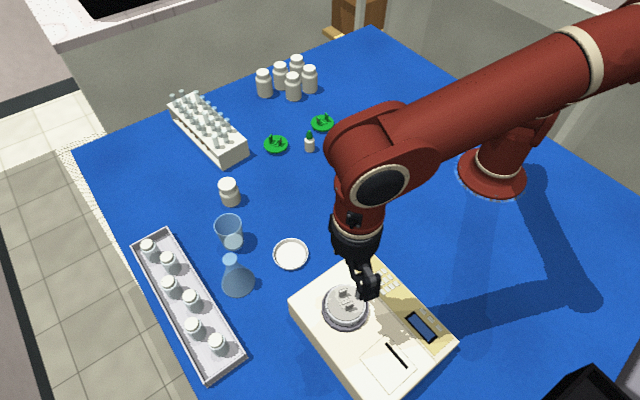

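View pics/s3.png

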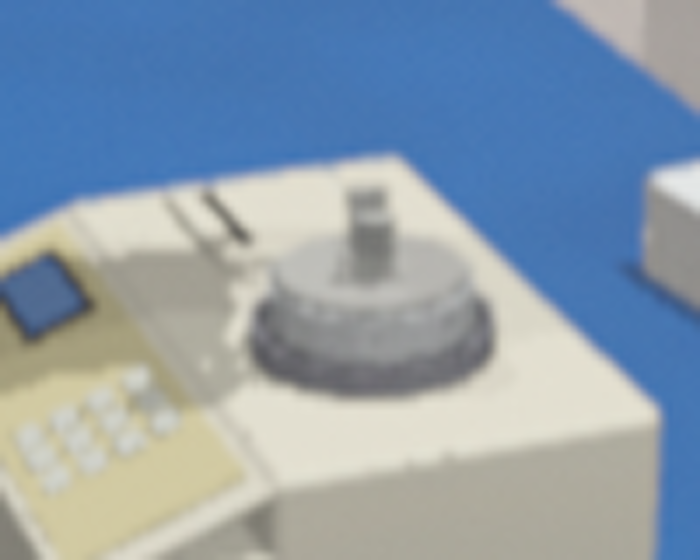

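Run:
```python
from fit import *
D=np.load('w6.npz');P=ray(D,[[299,208],[344,208]],.147);print(np.hypot(*(P[1]-P[0])[:2]))
robot.job_done();print(robot.sense()['time'])
```

```text
0.03098341102597682
the job is handed in; nothing more can be done
the job is handed in; nothing more can be done
```

The grey spring cap is closed on the photometer's well. The job was handed in after 17.6 s of robot time; no verdict is reported.

**What I did**
- **Grasp:** I pinched the cap's tabs at 25 N and kept them pinched throughout.
- **Setting down:** I set the cap in the collar about 9° off the slots, pressing with about 4 to 6 N. I turned it until the force dropped to about 0.2 N, at a tool angle of −103°. The slots had measured about −106°, so the drop fell within their tolerance.
- **Seating and release:** I turned it 2° further and lowered it until the flange was on the rim, at about 6 N. I eased to 4.5 N, released the tabs and lifted the hand clear.

**Last checks**
- **Flush:** the flange top reads 4.2 mm above the rim height measured with the same camera, against a 4 mm thick flange. Its tilt is about 0.001 rad.
- **Tabs:** their centres are 31 mm apart, which is the free spacing, so they sprang fully back. The tongues under the lip cannot be seen directly.
- **Surroundings:** the bystanders in view look unmoved. In the last scene picture the arm hides one dropper bottle, the jar lid and the orange look-alike. The lid and part of the look-alike do show in the last wrist picture.

**Where checks disagreed**
- An automatic tab-spacing fit picked up points on the robot's fingers and gave 26 mm. I discarded it and measured the tabs from the picture instead.
- The network's first well position was about 6 cm off. I corrected it from the wrist view.
- As the fingers closed on the cap, the wrist read about 6 N upward, probably the fingertips touching the flange. It was gone once the cap was lifted.

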